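# Turn the filter wheel to green, then open the lamp shutter

### The arm

A 6-joint arm with a two-finger parallel gripper is mounted at the origin on the work surface. World frame = base frame: x ahead of the robot, y to its left, z up, the work surface at z = 0. Lengths are in m, angles in rad, forces in N, time in s.
With the tool pointing down it reaches from about 0.35 to 0.975 m from the base axis. Payload 4.9 kg.
Tool frame: the origin (TCP) lies on the mounting face of the last link; the fingertips stand 173 mm ahead of it and the grasp point (between the pads) lies 155 mm ahead of it; x points along the fingers, z is the direction in which the jaws open and shut, and the axes are right-handed (so a half turn about x gives the same grasp; the last joint's range is limited). The gripper opens to 85 mm and grips with 20 to 120 N. Pads are 22 mm wide; open, the fingers measure 114 mm over their backs; the gripper's body (76 mm by 85 mm) begins 54 mm behind the grasp point. The pads swing forward as they close: fully open they stand 13 mm farther back than shut.
Start: joints at [1.099, 0.053, 1.613, -0, 1.476, -0.119], TCP at [0.216, 0.586, 0.405] pointing down, gripper open.
Joint ranges: [-3.01, 3.01], [-1.01, 2.22], [0.06, 2.58], [-1.02, 4.17], [0.09, 2.62], [-3.14, 3.14]. Speed limits (rad/s): [2.57, 2.57, 3.14, 3.14, 3.14, 3.14].

### API

Orientations are given as a rotation vector (axis times angle).
In Python, from station import get_obs, get_image, get_calibration, finish_job, look_for, masks_of, tip_of gives the robot as it stands.
- The arm moves only by the tool carry_out, never from a script. Its argument "increments" is a list of rows, each a list of 3 entries, a list of its own where there are three numbers: the turn, a rotation vector about the world's x, y, z in units of 0.1 rad (1.0 is 0.1 rad), then the shift along the world's x, y, z in units of 20 mm (1.0 is 20 mm), then the opening, from 0 (shut) to 1 (fully open). A call has 1 to 8 rows; each row shifts and turns the pose as measured when the row begins; what a row does not reach is not made up. A row lasts 1/10 s, in which the tool goes at most 50 mm and 8.59 degrees, less where a joint would pass 70% of its speed; a pose out of reach is approached as far as the arm can. A call with a number of a shift or a turn outside -1 to 1 is refused whole. A call with a gripper value outside its range is refused whole. The fingers move at their own pace and stop on an object; "squeeze" is the grip in N (left out, the last holds). Time passes only in rows, so rows that do not move let the fingers close. It gives the time, the measured TCP pose, the force and the opening at its end, in the units of the state.
- get_obs(): the state, without advancing time (a new reading comes with each control period).
- get_image(name): name is "scene" or "top" or "wrist"; returns (picture, depth): 420x560x3 uint8, blue, green, red; 420x560 float32, m along the optical axis (not along the pixel's ray), 0 where there is no reading.
- get_calibration(name): a dict with "fx", "fy", "cx", "cy" (pixels), "position" and "orientation" of the camera in the world. Camera axes: x right, y down, z forward; pixel columns grow to the right and rows downward; lengths in m; the calibration is good to about 2 mm. A picture is of the moment at which its call begins: read the wrist's pose just before it. get_calibration takes no time and is no camera call; for the wrist camera it gives the pose at the moment of the call.
- finish_job(): hands the job in, once; it reports no verdict.
Trained networks look in the newest picture that a camera, given by its name, has taken for a name from the list of things; names that differ only in an ending like _2 or _b are one class to them, and where a whole thing is asked for, a point or a joint stands for the part that bears it (a point fixed in the world has none). Each returns a list of dicts, best first, with "p" (0 to 1); they miss things now and then, are a little off and sometimes report something else, mostly with a low value. They report only what shows in the picture. A call takes as long as a camera call.
- look_for(camera, query): "centre" ([column, row] in pixels, amid what is visible of it).
- masks_of(camera, query): "region" (420x560 bool, what is visible of it) and "centre" ([column, row] in pixels, amid what is visible of it).
- tip_of(camera, query): "centre" ([column, row] in pixels: a listed point, or the origin of a listed thing).
The state is a dict: "t": time; "q": joint angles; "dq": joint speeds; "effort": joint torques, N m; "tool_pos": TCP position; "tool_rot": TCP orientation; "contact_force": force on the tool from outside, world axes, zero at the start; "wrist_torque": the same for the moment, N m; "opening": finger opening in m.
Only numpy, scipy, OpenCV 4.12 (cv2) and the standard library are available. Lean on these libraries where they do the work, as an engineer would, in place of code of your own. Each camera call takes 0.05 s, during which the arm holds its last target.

### The job

Set up green light on the lamp unit: with a fingertip against one of the bare metal spokes, push the filter wheel round, either way, until the green filter is centred over the lamp port; only then push the orange shutter lever fully over to its open stop, and leave the wheel as it is set. Only push, with the gripper's fingers: do not lift the wheel off its spindle, do not touch the coloured glass, and leave the other things on the bench where they are.

Things in the scene. Friction and masses are not known exactly. Their poses are not given: they have to be found in the camera images.
- unit: Lamp unit, charcoal-grey plinth fixed to the bench. Origin: on the bench, on the vertical axis of the filter wheel; z up. Round foot 156 mm dia, 20 mm tall; a tongue 84 mm wide, 20 mm tall, runs along the unit's -y axis to 179 mm from the axis. On it: the lamp port, 105 mm from the axis, and the shutter pivot, 160 mm from it; wheel axis, port and pivot lie on one line.
- wheel (a joint): Angle of the four-spoked filter wheel (rad), growing counter-clockwise seen from above. 0, or any whole turn (6.283), has the green filter exactly over the port. It turns both ways past a full turn with light friction (about 1.3 N at mid-spoke) and stays where it is left.
- green_filter (a point): Centre of the green glass, 105 mm from the axis, 51 mm above the bench; its spoke points from the axis to here. Counter-clockwise from green, at 90 degrees: yellow, blue, red. Each glass sits in a black round frame, 51 mm outer dia, 46 to 56 mm above the bench; glass top 53 mm.
- port (a point): Centre of the lamp port's top, 26 mm above the bench: a round warm-white lens 30 mm dia in a white disc 72 mm dia on the tongue. At the start the dark shutter blade (42 mm dia, 29 to 32 mm above the bench) covers the lens; the white disc shows around it.
- hub (a point): Top centre of the wheel's hub (40 mm dia), on the axis, 64 mm above the bench. Bare aluminium spokes, 12 mm wide, 44 to 58 mm above the bench, run from 20 to 79 mm from the axis; the gaps between them are open down to the plinth top (20 mm above the bench). The wheel (0.3 to 0.7 kg) only rests on its spindle: raising it would lift it off.
- glass: The four coloured filter glasses, 39 mm dia each, as one part; origin on the wheel axis. Not to be touched.
- shutter (a joint): Angle of the shutter (rad), growing counter-clockwise seen from above: 0 closed, 1.05 fully open against its stop; light friction (about 1 N at the lever), stays where it is left. It starts within 0.1 rad of closed.
- shutter_pivot (a point): Vertical axis of the shutter, on its steel pivot cap, 42 mm above the bench.
- lever_tip (a point): On the orange shutter lever near its free end, on its top, 68 mm from the pivot, 43 mm above the bench. The lever is a bar 12 mm wide (round end 16 mm), 29 to 43 mm above the bench; it points away from the wheel, along the unit's -y when closed, and opens by swinging towards the unit's +x. Beyond 19 mm from the pivot only the bench lies under it.
- objective: Bystander: microscope objective, steel and black, standing upright, 29 mm dia, 44 mm tall; beside the lamp unit. Origin: centre of its underside.
- spare: Bystander: spare grey filter in a black frame lying flat, 51 mm dia, 10 mm tall; beside the lamp unit. Origin: centre of its underside.
- bottle_a: Bystander: brown dropper bottle, black cap, 30 mm dia, 71 mm tall. Origin: centre of its underside.
- bottle_b: Bystander: brown dropper bottle, white cap, 30 mm dia, 71 mm tall. Origin: centre of its underside.
- bottle_c: Bystander: white dropper bottle, white cap, 30 mm dia, 71 mm tall. Origin: centre of its underside.
- slide_box: Bystander: red slide box with a yellow patch, 100 x 85 x 35 mm. Origin: centre of its underside.
- dish: Bystander: closed clear dish, 94 mm dia, 16 mm tall. Origin: centre of its underside.

How it is judged:
By the outcome, as a careful person would: the job done as asked, in the order asked, and still so for the second after the job is handed in, with the robot touching nothing.
It also fails if it takes over 58 s, if anything falls off the work surface, if the arm or the gripper's body presses on something with over 40 N, if the wrist force passes 120 N, or if a joint passes its speed limit or range.

## Working session

There is one attempt and no reset: what is moved stays moved. The work goes in short steps, Python scripts to look and compute and a tool call to move; the robot and the scene stay as the last step left them, time stands still between calls to the robot, and variables do not carry over. Pictures are saved under pics/ and viewed, and the job is handed in when it is done.

Besides the shell and the picture viewer there is one more tool, called as a command line: name --argument value ..., lists and objects as JSON in quotes. carry_out: Moves the arm, as the interface text tells. Shifts and turns lie within -1 to 1; 1 stands for 20 mm of shift or 0.1 rad of turn. Its arguments: {"type":"object","properties":{"increments":{"type":"array","items":{"type":"array"}},"squeeze":{"type":"number"}},"required":["increments"]}

```bash
ls; mkdir -p pics; cat > h.py <<'E'
import numpy as np, cv2
from scipy.spatial.transform import Rotation as R
from station import *
def cal(c):
    k=get_calibration(c); o=np.array(k['orientation'])
    M=R.from_rotvec(o).as_matrix() if o.shape==(3,) else (o if o.shape==(3,3) else R.from_quat(o).as_matrix())
    return k,np.array(k['position']),M
def atz(c,px,z):
    k,p,M=cal(c); d=M@np.array([(px[0]-k['cx'])/k['fx'],(px[1]-k['cy'])/k['fy'],1]); return p+d*(z-p[2])/d[2]
def proj(c,P):
    k,p,M=cal(c); v=M.T@(np.array(P)-p); return np.array([k['fx']*v[0]/v[2]+k['cx'],k['fy']*v[1]/v[2]+k['cy']])
E
python3 - <<'E'
from h import *
for c in ['top','scene','wrist']:
    im,d=get_image(c); cv2.imwrite(f'pics/{c}0.png',im); print(get_calibration(c))
for q,z in [('hub',.064),('port',.026),('green_filter',.051),('shutter_pivot',.042),('lever_tip',.043),('unit',0),('objective',0),('spare',0)]:
    for r in tip_of('top',q)[:2]: print(q,r['p'],r['centre'],atz('top',r['centre'],z).round(4))
print(get_obs())
E
```

```text
pics
{'fx': 448.3369232150402, 'fy': 448.3369232150402, 'cx': 286.69102267923716, 'cy': 207.05723335057021, 'position': array([ 0.45889159, -0.00479238,  1.20821531]), 'orientation': array([-2.16021653,  2.20947684, -0.13984361])}
{'fx': 398.4726874760293, 'fy': 398.4726874760293, 'cx': 270.93137948890245, 'cy': 213.60785934066044, 'position': array([1.1739718 , 0.47146596, 0.64498207]), 'orientation': array([-1.00297916, -2.30412314,  1.14519272])}
{'fx': 301.8424859056504, 'fy': 301.8424859056504, 'cx': 281.12698649899556, 'cy': 207.8541415978802, 'position': array([0.1447874 , 0.61359309, 0.37320132]), 'orientation': array([2.3614937 , 1.64838021, 0.25180775])}
hub 0.65 [256.0, 232.8] [0.507  0.0396 0.064 ]
port 0.81 [295.4, 235.8] [ 0.4984 -0.0625  0.026 ]
green_filter 0.69 [215.4, 228.5] [0.521  0.1441 0.051 ]
green_filter 0.49 [294.9, 234.6] [ 0.5007 -0.0601  0.051 ]
shutter_pivot 0.66 [314.6, 235.3] [ 0.498  -0.1118  0.042 ]
lever_tip 0.5 [338.1, 236.0] [ 0.4947 -0.1729  0.043 ]
unit 0.96 [257.1, 235.6] [0.5021 0.0392 0.    ]
objective 0.65 [191.8, 229.4] [0.5227 0.2136 0.    ]
spare 0.64 [303.3, 183.9] [ 0.64  -0.089  0.   ]
spare 0.41 [315.7, 236.1] [ 0.4972 -0.1185  0.    ]
{'t': 0.55, 'q': array([ 1.09900977e+00,  5.27080268e-02,  1.61290953e+00,  7.82117428e-06,
        1.47601769e+00, -1.19034195e-01]), 'dq': array([ 0.00126607, -0.00160994, -0.00142294,  0.00074484, -0.00104647,
        0.00012566]), 'effort': array([-6.00669664e-04, -3.93312263e+01, -3.70136762e+01, -1.30532385e-04,
        9.68011809e-04,  3.15827172e-06]), 'tool_pos': array([0.21593579, 0.5864906 , 0.40469289]), 'tool_rot': array([-0.94555626,  1.35572555,  0.94553448]), 'contact_force': array([-0.1163056 ,  0.55069029, -0.13659561]), 'wrist_torque': array([0.01957129, 0.00485824, 0.00200777]), 'opening': 0.08520938853684276}
```

```bash
python3 - <<'E'
import cv2
im=cv2.imread('pics/top0.png')
cv2.imwrite('pics/top0z.png',cv2.resize(im[140:320,160:400],None,fx=3.3,fy=3.3,interpolation=cv2.INTER_CUBIC))
E
```

```text
(no output)
```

View pics/top0.png

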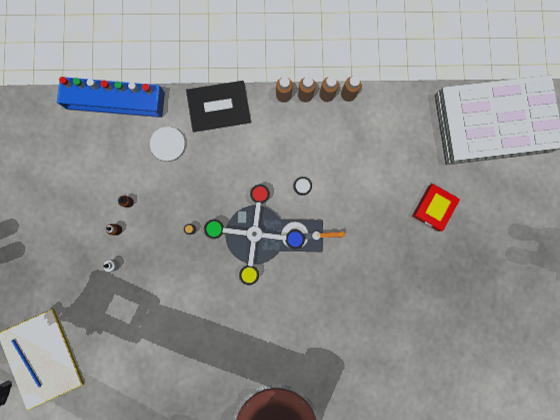

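View pics/top0z.png

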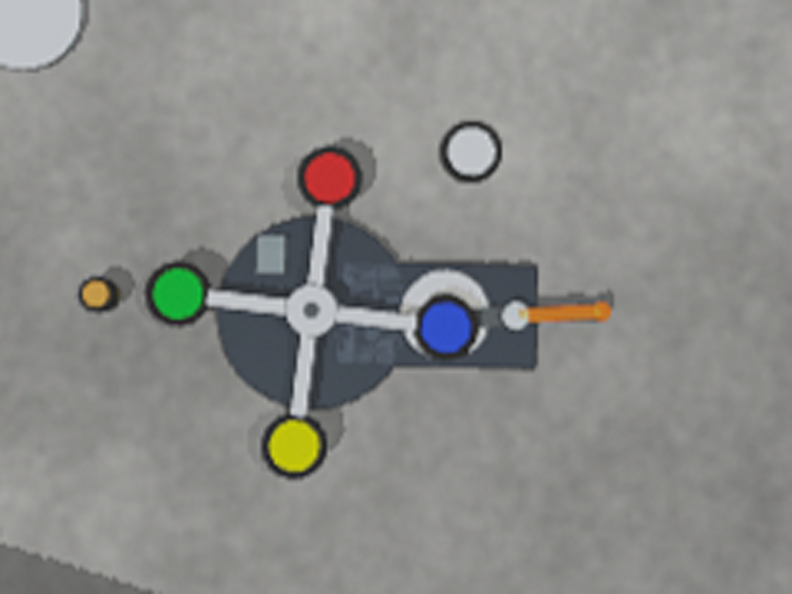

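View pics/scene0.png

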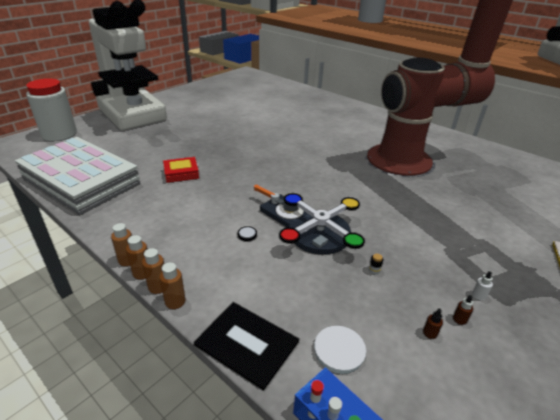

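The top view shows the hub at about (254,234), green at (214,229), red at (260,194), yellow at (249,275) and blue over the port at (295,239). The pivot is near (316,236), with the lever to its right. Green needs about half a turn, so I'll measure it precisely.

```bash
cat >> h.py <<'E'
def blobs(im):
    hsv=cv2.cvtColor(im,cv2.COLOR_BGR2HSV); out={}
    for n,(a,b) in dict(green=((50,150,60),(75,255,255)),yellow=((26,150,80),(34,255,255)),blue=((112,150,60),(128,255,255)),red=((0,180,80),(4,255,255)),orange=((8,170,100),(20,255,255))).items():
        m=cv2.inRange(hsv,a,b); k,l,s,c=cv2.connectedComponentsWithStats(m)
        out[n]=[(tuple(c[i].round(2)),int(s[i,4]),l==i) for i in range(1,k) if s[i,4]>12]
    return out
E
python3 - <<'E'
from h import *
im,_=get_image('top'); b=blobs(im)
P={}
for n in b:
    for c,a,_ in b[n]:
        print(n,np.round(c,1),a,atz('top',c,.053 if n!='orange' else .043).round(4))
E
```

```text
green [76.5 80.9] 37 [0.917  0.5041 0.053 ]
green [118.1  84.6] 37 [0.9055 0.3957 0.053 ]
green [213.4 228.7] 188 [0.5206 0.1488 0.053 ]
yellow [437.6 206.7] 358 [ 0.5649 -0.4353  0.053 ]
yellow [248.7 274.7] 197 [0.4013 0.0603 0.053 ]
blue [294.7 238.9] 189 [ 0.4895 -0.0593  0.053 ]
red [62.8 79.8] 33 [0.9204 0.5397 0.053 ]
red [104.5  83.6] 29 [0.9087 0.4311 0.053 ]
red [145.7  86.9] 29 [0.8985 0.3236 0.053 ]
red [435.4 207.6] 695 [ 0.5626 -0.4293  0.053 ]
red [259.5 193.6] 159 [0.6088 0.0291 0.053 ]
orange [332.3 234.4] 94 [ 0.4992 -0.1579  0.043 ]
```

```bash
python3 - <<'E'
from h import *
o=get_obs(); print(R.from_rotvec(o['tool_rot']).as_matrix().round(3))
E
```

```text
[[ 0.    -0.938  0.345]
 [-0.     0.345  0.938]
 [-1.    -0.     0.   ]]
```

carry_out --increments '[[[0, 0, 0], [0.5, -1, 0], 0], [[0, 0, 0], [0.5, -1, 0], 0], [[0, 0, 0], [0.5, -1, 0], 0], [[0, 0, 0], [0.5, -1, 0], 0], [[0, 0, 0], [0.5, -1, 0], 0], [[0, 0, 0], [0.5, -1, 0], 0], [[0, 0, 0], [0.5, -1, 0], 0], [[0, 0, 0], [0.5, -1, 0], 0]]' --squeeze 60

```text
t: 1.4
tool_pos: [0.2968, 0.4224, 0.4052]
tool_rot: [-0.948, 1.352, 0.95]
contact_force: [0.9, -0.2, -0.4]
opening: 0.0002
```

carry_out --increments '[[[0, 0, 0], [0.7, -1, 0], 0], [[0, 0, 0], [0.7, -1, 0], 0], [[0, 0, 0], [0.7, -1, 0], 0], [[0, 0, 0], [0.7, -1, 0], 0], [[0, 0, 0], [0.7, -1, 0], 0], [[0, 0, 0], [0.7, -1, 0], 0], [[0, 0, 0], [0.7, -1, 0], 0], [[0, 0, 0], [0.7, -1, 0], 0]]'

```text
t: 2.2
tool_pos: [0.4116, 0.2552, 0.407]
tool_rot: [-0.949, 1.347, 0.95]
contact_force: [0.9, 0.6, 0.4]
opening: -0.0
```

carry_out --increments '[[[0, 0, 0], [0.6, -1, 0], 0], [[0, 0, 0], [0.6, -1, 0], 0], [[0, 0, 0], [0.6, -1, 0], 0], [[0, 0, 0], [0.6, -1, 0], 0], [[0, 0, 0], [0.6, -1, 0], 0], [[0, 0, 0], [0.6, -1, 0], 0], [[0, 0, 0], [0.6, -1, 0], 0], [[0, 0, 0], [0, 0, 0], 0]]'

```text
t: 3.0
tool_pos: [0.4993, 0.1068, 0.4087]
tool_rot: [-0.947, 1.345, 0.945]
contact_force: [-0.1, -0.3, -0.2]
opening: -0.0002
```

```bash
python3 - <<'E'
from h import *
o=get_obs(); print(o['tool_pos'],o['q'])
im,d=get_image('wrist'); cv2.imwrite('pics/wrist1.png',im); np.save('d1.npy',d)
b=blobs(im)
for n in b:
    for c,a,_ in b[n]: 
        if a>100: print(n,np.round(c,1),a,atz('wrist',c,.053 if n!='orange' else .043).round(4))
for q,z in [('hub',.064),('port',.026),('shutter_pivot',.042),('lever_tip',.043)]:
    for r in tip_of('wrist',q)[:2]: print(q,r['p'],r['centre'],atz('wrist',r['centre'],z).round(4))
E
```

```text
[0.49933643 0.10679327 0.40865075] [ 0.06406532 -0.23057851  1.87178284  0.00383786  1.49150579 -1.15694272]
green [321.1 188.5] 1026 [0.5211 0.1509 0.053 ]
yellow [203.1 110.9] 1281 [0.4018 0.0623 0.053 ]
blue [139.9 224.8] 941 [ 0.4904 -0.0574  0.053 ]
blue [496.3 341.1] 622 [0.7995 0.3061 0.053 ]
red [242.8 284.5] 296 [0.6038 0.0236 0.053 ]
orange [376.2 168.4] 255 [0.5231 0.2164 0.043 ]
orange [ 75.7 254. ] 490 [ 0.4995 -0.1545  0.043 ]
hub 0.56 [231.3, 211.3] [0.5082 0.051  0.064 ]
port 0.87 [152.5, 224.9] [ 0.5008 -0.0574  0.026 ]
port 0.35 [367.8, 159.5] [0.5134 0.2153 0.026 ]
shutter_pivot 0.67 [106.7, 241.5] [ 0.4979 -0.1099  0.042 ]
lever_tip 0.58 [59.0, 261.5] [ 0.5014 -0.1773  0.043 ]
```

View pics/wrist1.png

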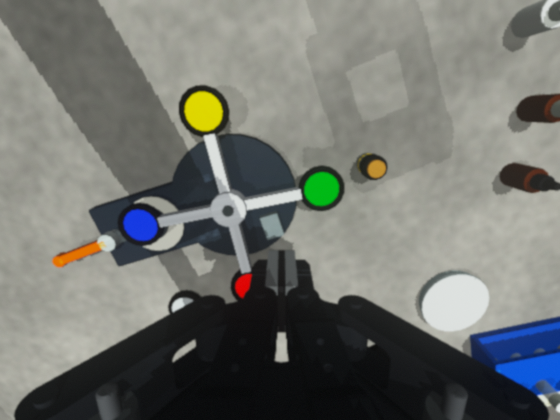

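The green spoke points 81.6° in world, the hub is at (0.5054, 0.0457), and the port direction is about -92.8°. I'll push clockwise, with the finger on the counter-clockwise side of the green spoke.

carry_out --increments '[[[0, 0, 1], [-0.8, -0.45, -0.5], 0], [[0, 0, 1], [0, 0, -1], 0], [[0, 0, 0], [0, 0, -1], 0], [[0, 0, 0], [0, 0, -1], 0], [[0, 0, 0], [0, 0, -1], 0], [[0, 0, 0], [0, 0, -1], 0], [[0, 0, 0], [0, 0, -0.5], 0], [[0, 0, 0], [0, 0, 0], 0]]'

```text
t: 4.05
tool_pos: [0.4782, 0.1064, 0.2868]
tool_rot: [-1.114, 1.251, 1.112]
contact_force: [0.3, -0.3, 1.0]
opening: 0.0002
```

```bash
cat >> h.py <<'E'
HUB=np.array([.5054,.0457])
def st():
    o=get_obs(); M=R.from_rotvec(o['tool_rot']).as_matrix(); d=o['tool_pos'][:2]-HUB
    tip=o['tool_pos']+.173*M[:,0]
    j=np.degrees(np.arctan2(M[1,2],M[0,2])); a=np.radians(j)
    print('t',o['t'],'tcp',o['tool_pos'].round(4),'tip',tip.round(4),'jaw',j.round(2),'polar r',np.hypot(*d).round(4),'ang',np.degrees(np.arctan2(d[1],d[0])).round(1),'q6',o['q'][5].round(3),'F',o['contact_force'].round(1))
E
python3 - <<'E'
from h import *
st()
im,_=get_image('wrist'); cv2.imwrite('pics/w2.png',im)
b=blobs(im)
for n in b:
    for c,a,_ in b[n]:
        if a>100: print(n,np.round(c,1),a,atz('wrist',c,.053 if n!='orange' else .043).round(4))
E
```

```text
t 4.05 tcp [0.4782 0.1064 0.2868] tip [0.4802 0.1079 0.1139] jaw 82.78 polar r 0.0665 ang 114.2 q6 -1.382 F [ 0.3 -0.3  1. ]
green [341.  267.1] 1966 [0.5229 0.1501 0.053 ]
yellow [191.1 118.4] 3170 [0.4025 0.0611 0.053 ]
blue [ 58.5 263.3] 2020 [ 0.492  -0.0596  0.053 ]
orange [421.4 251.2] 358 [0.5231 0.2153 0.043 ]
```

View pics/w2.png

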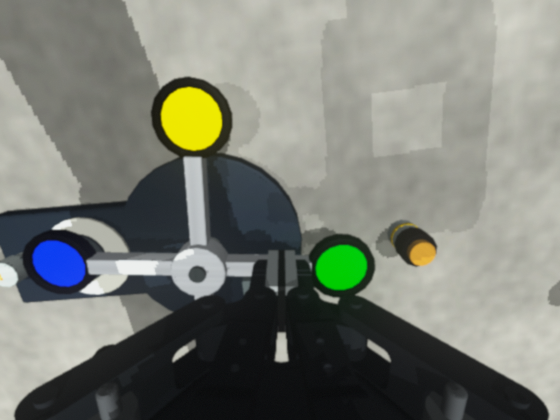

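The finger is above the green/yellow quadrant and clear of the spokes. I'll trim the xy and tilt, then go down.

carry_out --increments '[[[-0.09, 0.12, -0.2], [0.22, -0.44, 0], 0], [[0, 0, 0], [0, 0, -0.8], 0], [[0, 0, 0], [0, 0, -0.8], 0], [[0, 0, 0], [0, 0, 0], 0]]'

```text
t: 4.5
tool_pos: [0.4861, 0.0965, 0.2611]
tool_rot: [-1.105, 1.269, 1.091]
contact_force: [0.1, 0.2, -0.5]
opening: -0.0
```

```bash
python3 -c "
from h import *
st()"
```

```text
t 4.5 tcp [0.4861 0.0965 0.2611] tip [0.4878 0.0962 0.0881] jaw 81.48 polar r 0.0544 ang 110.8 q6 -1.375 F [ 0.1  0.2 -0.5]
```

carry_out --increments '[[[0.02, 0.08, 0], [-0.2, 0.05, 0], 0], [[0, 0, 0], [0, 0, -0.9], 0], [[0, 0, 0], [0, 0, -0.9], 0], [[0, 0, 0], [0, 0, -0.9], 0], [[0, 0, 0], [0, 0, 0], 0]]'

```text
t: 5.0
tool_pos: [0.4852, 0.0969, 0.2143]
tool_rot: [-1.103, 1.267, 1.089]
contact_force: [-0.6, -0.9, -0.0]
opening: -0.0
```

```bash
python3 -c "
from h import *
st()
im,_=get_image('wrist'); cv2.imwrite('pics/w3.png',im)
im,_=get_image('top'); cv2.imwrite('pics/t3.png',cv2.resize(im[140:320,160:400],None,fx=3.3,fy=3.3))
"
```

```text
t 5.0 tcp [0.4852 0.0969 0.2143] tip [0.4875 0.0969 0.0413] jaw 81.36 polar r 0.055 ang 111.5 q6 -1.373 F [-0.6 -0.9 -0. ]
```

View pics/w3.png

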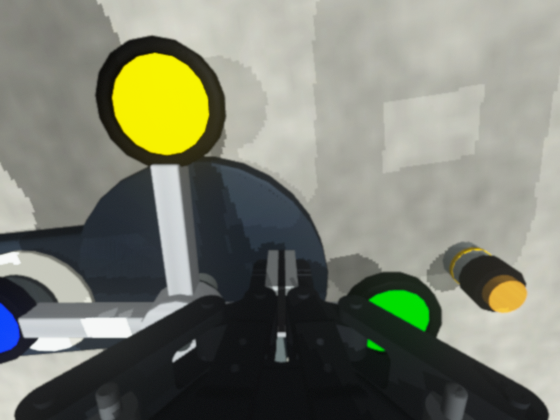

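```bash
cat >> h.py <<'E'
def orbit(n,step=.1,r=.051,phi=None):
    o=get_obs(); M=R.from_rotvec(o['tool_rot']).as_matrix(); tip=(o['tool_pos']+.173*M[:,0])[:2]-HUB
    phi=np.arctan2(tip[1],tip[0]) if phi is None else np.radians(phi)
    p=tip; 
    for i in range(n):
        q=r*np.array([np.cos(phi-step*(i+1)),np.sin(phi-step*(i+1))]); print(((q-p)/.02).round(2)); p=q
E
python3 -c "
from h import *
orbit(8,phi=101)"
```

```text
[ 0.55 -0.03]
[0.25 0.01]
[ 0.25 -0.01]
[ 0.25 -0.04]
[ 0.25 -0.07]
[ 0.24 -0.09]
[ 0.23 -0.11]
[ 0.22 -0.13]
```

carry_out --increments '[[[0.04, 0.12, 0], [0.2, 0, -0.25], 0], [[0, 0, 0], [0.2, -0.05, 0], 0], [[0, 0, 0], [0, 0, 0], 0]]'

```text
t: 5.4
tool_pos: [0.4965, 0.096, 0.2151]
tool_rot: [-1.098, 1.266, 1.094]
contact_force: [0.1, 0.0, -0.5]
opening: 0.0002
```

```bash
python3 -c "
from h import *
st()
orbit(8)"
```

```text
t 5.4 tcp [0.4965 0.096  0.2151] tip [0.4982 0.0969 0.0421] jaw 81.36 polar r 0.0511 ang 100.0 q6 -1.379 F [ 0.1  0.  -0.5]
[ 0.26 -0.01]
[ 0.25 -0.  ]
[ 0.25 -0.03]
[ 0.25 -0.05]
[ 0.24 -0.08]
[ 0.23 -0.1 ]
[ 0.22 -0.12]
[ 0.21 -0.15]
```

carry_out --increments '[[[0, 0, 0], [0, 0, -0.5], 0], [[0, 0, 0], [0, 0, 0], 0]]'

```text
t: 5.6
tool_pos: [0.4971, 0.096, 0.2053]
tool_rot: [-1.098, 1.265, 1.093]
contact_force: [-1.0, 0.6, -1.5]
opening: -0.0001
```

```bash
python3 -c "
from h import *
st()
im,_=get_image('top'); cv2.imwrite('pics/t4.png',cv2.resize(im[140:320,160:400],None,fx=3.3,fy=3.3))
print([(n,[(c,a) for c,a,_ in v]) for n,v in blobs(im).items()])
"
```

```text
t 5.6 tcp [0.4971 0.096  0.2053] tip [0.499  0.0969 0.0323] jaw 81.36 polar r 0.051 ang 99.4 q6 -1.38 F [-1.   0.6 -1.5]
[('green', [((np.float64(76.5), np.float64(81.0)), 38), ((np.float64(118.08), np.float64(84.62)), 37)]), ('yellow', [((np.float64(437.56), np.float64(206.7)), 359), ((np.float64(240.44), np.float64(272.51)), 41)]), ('blue', [((np.float64(294.06), np.float64(242.21)), 189)]), ('red', [((np.float64(62.85), np.float64(80.0)), 33), ((np.float64(104.52), np.float64(83.81)), 31), ((np.float64(145.72), np.float64(86.86)), 29), ((np.float64(435.23), np.float64(207.54)), 717), ((np.float64(262.58), np.float64(194.07)), 166)]), ('orange', [((np.float64(332.37), np.float64(234.41)), 99)])]
```

View pics/t4.png

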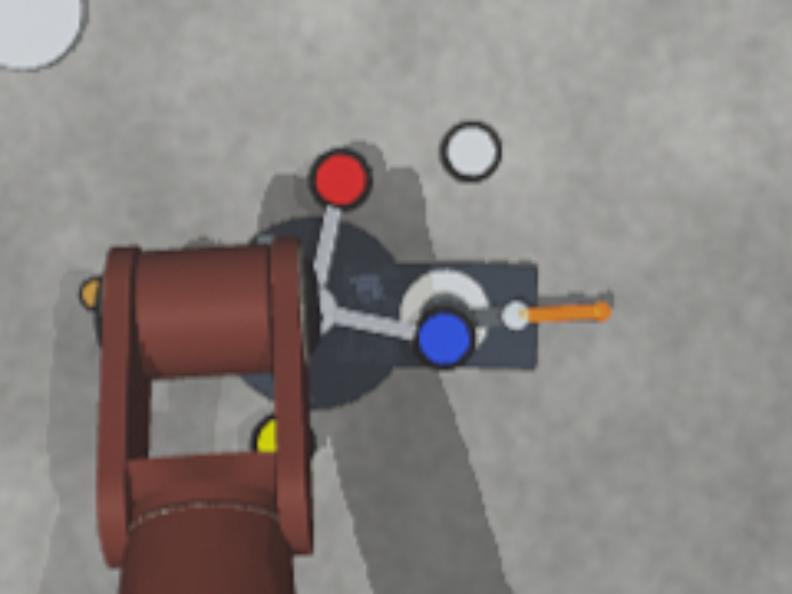

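Contact is made: the wheel has turned about 5° clockwise. Next is the orbit.

```bash
python3 -c "
from h import *
orbit(8)"
```

```text
[ 0.26 -0.01]
[ 0.25 -0.01]
[ 0.25 -0.04]
[ 0.25 -0.06]
[ 0.24 -0.08]
[ 0.23 -0.11]
[ 0.22 -0.13]
[ 0.2  -0.15]
```

carry_out --increments '[[[0, 0, -1], [0.25, -0.02, 0], 0], [[0, 0, -1], [0.25, -0.03, 0], 0], [[0, 0, -1], [0.25, -0.05, 0], 0], [[0, 0, -1], [0.24, -0.07, 0], 0]]'

```text
t: 6.05
tool_pos: [0.5165, 0.0938, 0.2052]
tool_rot: [-0.782, 1.414, 0.781]
contact_force: [-0.4, 1.3, 0.9]
opening: -0.0003
```

```bash
python3 -c "
from h import *
st(); orbit(8)"
```

```text
t 6.05 tcp [0.5165 0.0938 0.2052] tip [0.5181 0.0946 0.0322] jaw 57.56 polar r 0.0494 ang 77.1 q6 -0.97 F [-0.4  1.3  0.9]
[ 0.25 -0.05]
[ 0.23 -0.1 ]
[ 0.22 -0.12]
[ 0.21 -0.14]
[ 0.19 -0.17]
[ 0.18 -0.18]
[ 0.16 -0.2 ]
[ 0.14 -0.22]
```

carry_out --increments '[[[0, 0, -1], [0.26, -0.05, 0], 0], [[0, 0, -1], [0.24, -0.1, 0], 0], [[0, 0, -1], [0.23, -0.12, 0], 0], [[0, 0, -1], [0.22, -0.14, 0], 0], [[0, 0, -1], [0.2, -0.17, 0], 0], [[0, 0, -1], [0.18, -0.18, 0], 0]]'

```text
t: 6.65
tool_pos: [0.5432, 0.0796, 0.2047]
tool_rot: [-0.297, 1.543, 0.298]
contact_force: [-0.8, 0.4, 1.7]
opening: 0.0001
```

```bash
python3 -c "
from h import *
st(); orbit(8)"
```

```text
t 6.65 tcp [0.5432 0.0796 0.2047] tip [0.5444 0.08   0.0318] jaw 21.75 polar r 0.0507 ang 41.9 q6 -0.371 F [-0.8  0.4  1.7]
[ 0.12 -0.23]
[ 0.14 -0.21]
[ 0.12 -0.23]
[ 0.09 -0.24]
[ 0.07 -0.25]
[ 0.04 -0.25]
[ 0.02 -0.25]
[-0.01 -0.25]
```

carry_out --increments '[[[0, 0, -1], [0.12, -0.23, 0], 0], [[0, 0, -1], [0.14, -0.22, 0], 0], [[0, 0, -1], [0.12, -0.24, 0], 0], [[0, 0, -1], [0.09, -0.25, 0], 0], [[0, 0, -1], [0.07, -0.25, 0], 0], [[0, 0, -1], [0.04, -0.25, 0], 0]]'

```text
t: 7.25
tool_pos: [0.5555, 0.0515, 0.2048]
tool_rot: [0.195, 1.553, -0.191]
contact_force: [-0.5, 2.2, 0.5]
opening: 0.0
```

```bash
python3 -c "
from h import *
st(); orbit(8)
im,_=get_image('wrist'); cv2.imwrite('pics/w5.png',im)
"
```

```text
t 7.25 tcp [0.5555 0.0515 0.2048] tip [0.5571 0.0518 0.0318] jaw -14.08 polar r 0.0505 ang 6.6 q6 0.203 F [-0.5  2.2  0.5]
[-0.04 -0.26]
[-0.01 -0.25]
[-0.03 -0.25]
[-0.06 -0.25]
[-0.08 -0.24]
[-0.11 -0.23]
[-0.13 -0.22]
[-0.15 -0.21]
```

View pics/w5.png

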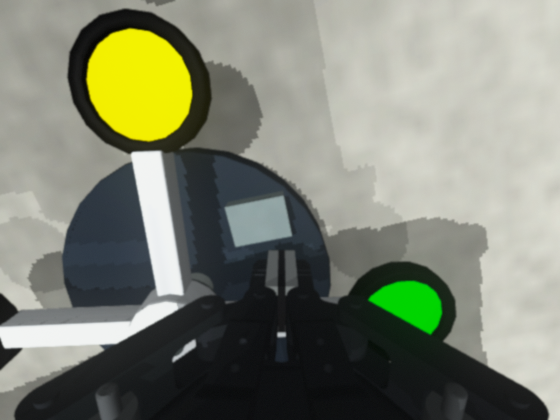

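The wheel and finger are moving together, with the yellow and green frames holding still relative to the gripper. I'll continue.

carry_out --increments '[[[0, 0, -1], [-0.03, -0.26, 0], 0], [[0, 0, -1], [-0.01, -0.25, 0], 0], [[0, 0, -1], [-0.03, -0.25, 0], 0], [[0, 0, -1], [-0.06, -0.25, 0], 0], [[0, 0, -1], [-0.08, -0.24, 0], 0], [[0, 0, -1], [-0.11, -0.23, 0], 0]]'

```text
t: 7.9
tool_pos: [0.5499, 0.0222, 0.2052]
tool_rot: [0.674, 1.451, -0.668]
contact_force: [0.6, 2.0, -0.7]
opening: 0.0001
```

```bash
python3 -c "
from h import *
st(); orbit(8)
"
```

```text
t 7.9 tcp [0.5499 0.0222 0.2052] tip [0.5522 0.0218 0.0322] jaw -49.35 polar r 0.0504 ang -27.9 q6 0.767 F [ 0.6  2.  -0.7]
[-0.2  -0.18]
[-0.15 -0.21]
[-0.17 -0.19]
[-0.19 -0.17]
[-0.2  -0.15]
[-0.22 -0.13]
[-0.23 -0.11]
[-0.24 -0.09]
```

carry_out --increments '[[[0, 0, -1], [-0.18, -0.2, 0], 0], [[0, 0, -1], [-0.16, -0.21, 0], 0], [[0, 0, -1], [-0.18, -0.19, 0], 0], [[0, 0, -1], [-0.2, -0.17, 0], 0], [[0, 0, -1], [-0.21, -0.15, 0], 0], [[0, 0, 0], [0, 0, 0], 0]]'

```text
t: 8.5
tool_pos: [0.5317, 0.0037, 0.2056]
tool_rot: [1.061, 1.277, -1.055]
contact_force: [-0.1, 0.7, 0.5]
opening: -0.0001
```

```bash
python3 -c "
from h import *
st(); orbit(8)
im,_=get_image('wrist'); cv2.imwrite('pics/w6.png',im)
b=blobs(im)
for n in b:
    for c,a,_ in b[n]:
        if a>100: print(n,np.round(c,1),a,atz('wrist',c,.053 if n!='orange' else .043).round(4))
im,_=get_image('top'); cv2.imwrite('pics/t6.png',cv2.resize(im[140:320,160:400],None,fx=3.3,fy=3.3))
b=blobs(im)
for n in b:
    for c,a,_ in b[n]:
        if a>20 and 180<c[0]<360 and 180<c[1]<300: print(n,np.round(c,1),a,atz('top',c,.053 if n!='orange' else .043).round(4))
"
```

```text
t 8.5 tcp [0.5317 0.0037 0.2056] tip [0.5347 0.0021 0.0326] jaw -78.6 polar r 0.0495 ang -58.0 q6 1.244 F [-0.1  0.7  0.5]
[-0.26 -0.07]
[-0.23 -0.11]
[-0.24 -0.09]
[-0.25 -0.06]
[-0.25 -0.04]
[-0.25 -0.01]
[-0.25  0.01]
[-0.25  0.04]
green [411.6 304.6] 2475 [ 0.5382 -0.0594  0.053 ]
yellow [145.   87.4] 9131 [0.6095 0.0709 0.053 ]
orange [526.9 368.2] 1863 [ 0.506 -0.142  0.043]
yellow [242.8 191.7] 99 [0.6147 0.0723 0.053 ]
blue [214.3 244.2] 192 [0.4807 0.1469 0.053 ]
orange [332.2 234.4] 101 [ 0.4992 -0.1576  0.043 ]
```

View pics/t6.png

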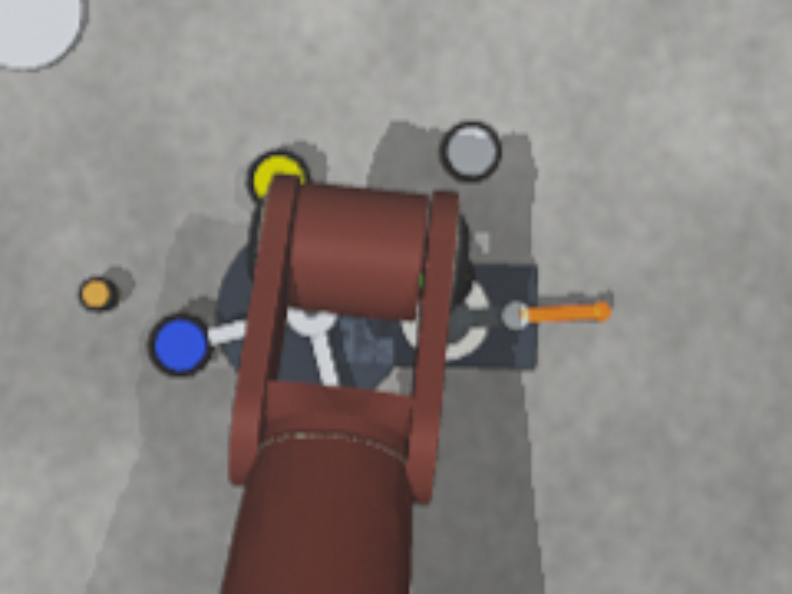

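View pics/w6.png

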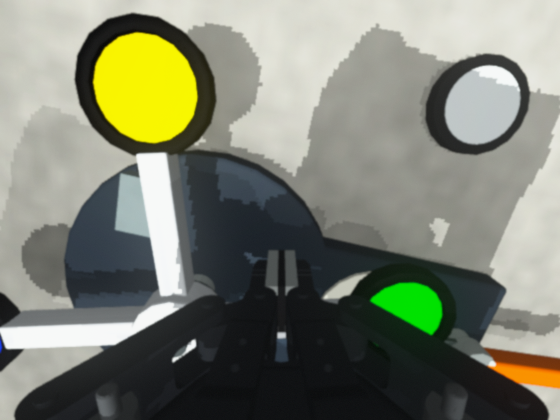

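```bash
cat > dirn.py <<'E'
from h import *
im=cv2.imread('pics/top0.png'); H=np.array([.505,.0447])
g=cv2.cvtColor(im,cv2.COLOR_BGR2GRAY).astype(float)
# tongue edges, subpixel: columns 285..318, edge rows at top ~219 and bottom ~251
def edge(col,r0,r1):
    v=g[r0:r1,col]; dg=np.abs(np.diff(v)); k=dg.argmax(); s=slice(max(k-1,0),k+2); return r0+(dg[s]*np.arange(max(k-1,0),k+2)[:len(dg[s])]).sum()/dg[s].sum()+.5
E1=np.array([atz('top',(c,edge(c,213,226)),.02)[:2] for c in range(288,320)])
E2=np.array([atz('top',(c,edge(c,244,258)),.02)[:2] for c in range(288,320)])
for E in (E1,E2):
    f=cv2.fitLine(E.astype(np.float32),cv2.DIST_HUBER,0,.001,.001).ravel(); 
    v=f[:2]*-np.sign(f[1]); print('edge dir',np.degrees(np.arctan2(v[1],v[0])).round(2),'dist from axis', ((f[2:]-H)@np.array([-v[1],v[0]])).round(4), 'res',np.std((E-f[2:])@np.array([-v[1],v[0]])).round(4))
# pivot cap
roi=np.zeros_like(g,bool); roi[229:243,310:322]=1
hsv=cv2.cvtColor(im,cv2.COLOR_BGR2HSV); m=roi&(g>150)&(hsv[...,1]<60)
ys,xs=np.nonzero(m); w=g[m]; P=atz('top',((xs).mean(),ys.mean()),.042)[:2]; d=P-H; print('pivot',xs.mean(),ys.mean(),m.sum(),P.round(4),np.hypot(*d).round(4),np.degrees(np.arctan2(d[1],d[0])).round(2))
# hub
roi=np.zeros_like(g,bool); roi[226:243,246:263]=1
E
python3 dirn.py
```

```text
edge dir -83.65 dist from axis 0.0194 res 0.0036
edge dir -93.04 dist from axis -0.0407 res 0.0047
pivot 315.4651162790698 235.41860465116278 43 [ 0.4976 -0.114 ] 0.1589 -92.66
```

carry_out --increments '[[[0, 0, -1], [-0.22, -0.09, 0], 0], [[0, 0, -0.8], [-0.2, -0.09, 0], 0], [[0, 0, 0], [0, 0, 0], 0]]'

```text
t: 8.9
tool_pos: [0.5247, 0.0005, 0.2065]
tool_rot: [1.192, 1.196, -1.185]
contact_force: [-0.1, 0.3, 0.2]
opening: -0.0004
```

```bash
cat >> h.py <<'E'
def chk():
    im,_=get_image('top'); b=blobs(im); H=np.array([.505,.0447])
    off=dict(green=0,yellow=90,blue=180,red=270)
    for n in off:
        for c,a,_ in b[n]:
            if 180<c[0]<360 and 180<c[1]<300:
                P=atz('top',c,.053)[:2]-H
                if a>100: print(n,a,'r',np.hypot(*P).round(4),'green ang',((np.degrees(np.arctan2(P[1],P[0]))-off[n])%360-360).round(2))
    return im
E
python3 -c "
from h import *
st(); chk(); orbit(3)
"
```

```text
t 8.9 tcp [5.247e-01 5.000e-04 2.065e-01] tip [ 0.528  -0.0017  0.0335] jaw -88.72 polar r 0.0491 ang -66.9 q6 1.414 F [-0.1  0.3  0.2]
yellow 144 r 0.1095 green ang -85.58
blue 191 r 0.1051 green ang -85.12
[-0.27 -0.03]
[-0.24 -0.08]
[-0.25 -0.05]
```

carry_out --increments '[[[0, 0, -0.4], [-0.22, -0.05, 0], 0], [[0, 0, 0], [0, 0, 0], 0]]'

```text
t: 9.15
tool_pos: [0.5211, -0.0002, 0.2069]
tool_rot: [1.218, 1.178, -1.209]
contact_force: [0.8, 0.6, 0.7]
opening: -0.0002
```

```bash
python3 -c "
from h import *
st(); chk(); orbit(3)
"
```

```text
t 9.15 tcp [ 5.211e-01 -2.000e-04  2.069e-01] tip [ 0.5247 -0.0025  0.0339] jaw -90.68 polar r 0.0485 ang -71.1 q6 1.447 F [0.8 0.6 0.7]
yellow 173 r 0.1067 green ang -89.31
blue 195 r 0.1053 green ang -89.13
[-0.26 -0.03]
[-0.25 -0.06]
[-0.25 -0.03]
```

carry_out --increments '[[[0, 0, -0.2], [-0.18, -0.02, 0], 0], [[0, 0, 0], [0, 0, 0], 0]]'

```text
t: 9.4
tool_pos: [0.5181, -0.0005, 0.2073]
tool_rot: [1.231, 1.168, -1.221]
contact_force: [-0.2, -0.3, -0.7]
opening: 0.0002
```

```bash
python3 -c "
from h import *
st(); chk()
"
```

```text
t 9.4 tcp [ 5.181e-01 -5.000e-04  2.073e-01] tip [ 0.522  -0.0029  0.0343] jaw -91.72 polar r 0.0479 ang -74.6 q6 1.464 F [-0.2 -0.3 -0.7]
yellow 185 r 0.1057 green ang -91.61
blue 195 r 0.1053 green ang -91.79
```

carry_out --increments '[[[0, 0, 0], [0.6, 0, 0], 0], [[0, 0, 0], [0, 0, 0.5], 0], [[0.14, 0.22, 0], [0, 0, 1], 0], [[0, 0, 0], [0, 0, 1], 0], [[0, 0, 0], [0, 0.3, 1], 0], [[0, 0, 0], [0, 0.5, 1], 0], [[0, 0, 0], [0, 1, 1], 0], [[0, 0, 0], [0, 1, 1], 0]]'

```text
t: 10.25
tool_pos: [0.5313, 0.0554, 0.3426]
tool_rot: [1.23, 1.2, -1.237]
contact_force: [0.5, -0.4, -0.2]
opening: 0.0001
```

carry_out --increments '[[[0, 0, 0], [0, 1, 1], 0], [[0, 0, 0], [0, 1, 1], 0], [[0, 0, 0], [0, 1, 1], 0], [[0, 0, 0], [0, 1, 0], 0], [[0, 0, 0], [0, 1, 0], 0], [[0, 0, 0], [0, 1, 0], 0], [[0, 0, 0], [0, 1, 0], 0], [[0, 0, 0], [0, 0, 0], 0]]'

```text
t: 11.05
tool_pos: [0.5323, 0.2032, 0.419]
tool_rot: [1.236, 1.193, -1.221]
contact_force: [0.0, -0.0, -1.0]
opening: -0.0003
```

```bash
python3 -c "
from h import *
st(); im=chk(); cv2.imwrite('pics/t7.png',cv2.resize(im[140:320,160:400],None,fx=3.3,fy=3.3,interpolation=cv2.INTER_CUBIC)); cv2.imwrite('pics/top7.png',im)
im,_=get_image('wrist'); cv2.imwrite('pics/w7.png',im)
b=blobs(im)
for n in b:
    for c,a,_ in b[n]:
        if a>100: print(n,np.round(c,1),a,atz('wrist',c,.053 if n!='orange' else .043).round(4))
"
```

```text
t 11.05 tcp [0.5323 0.2032 0.419 ] tip [0.5339 0.2038 0.246 ] jaw -91.53 polar r 0.1598 ang 80.3 q6 1.831 F [ 0. -0. -1.]
green 184 r 0.1049 green ang -91.47
yellow 187 r 0.1057 green ang -91.65
blue 195 r 0.1053 green ang -91.79
red 174 r 0.105 green ang -91.77
green [509.9 205.9] 893 [ 0.5034 -0.0608  0.053 ]
yellow [432.  110.4] 1206 [0.6117 0.0417 0.053 ]
blue [328.  205.5] 938 [0.5096 0.1497 0.053 ]
red [407.6 285.9] 701 [0.4011 0.0476 0.053 ]
```

View pics/t7.png

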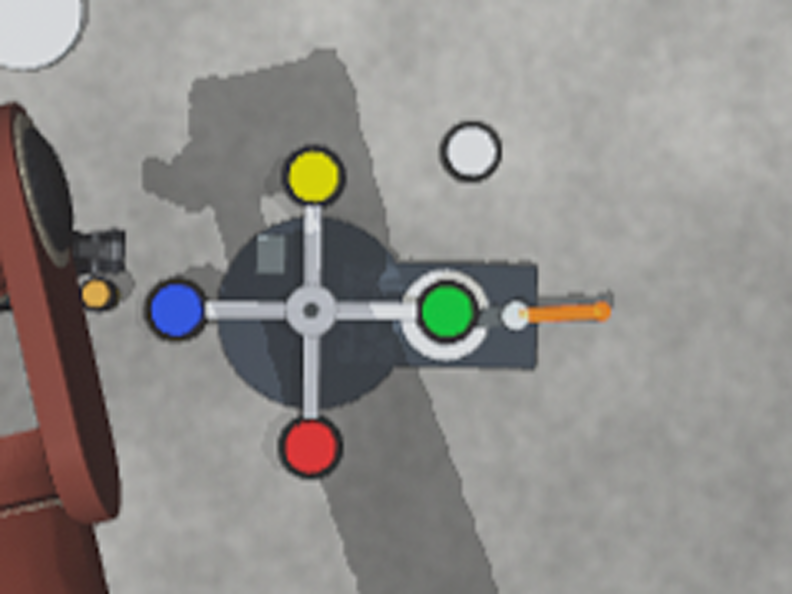

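View pics/w7.png

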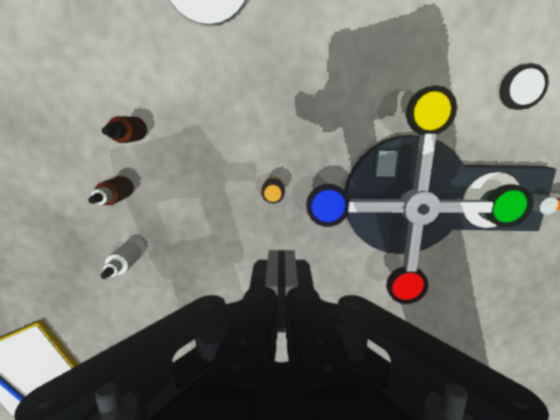

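The wheel is set near the target. Top view: the green glass sits inside the white ring (zoom 446,312). Next I'll fit the disc's centre for a precise angle.

```bash
cat > disc.py <<'E'
from h import *
from scipy.optimize import least_squares
im=cv2.imread('pics/top7.png'); b=blobs(im)
C=[atz('top',c,.053)[:2] for n in ('green','yellow','blue','red') for c,a,_ in b[n] if a>100 and 180<c[0]<360 and 180<c[1]<300]
H=np.mean(C,0); print(len(C),H.round(4))
def pol(P): d=P-H; return np.hypot(*d).round(4),np.degrees(np.arctan2(d[1],d[0])).round(2)
g=cv2.GaussianBlur(cv2.cvtColor(im,cv2.COLOR_BGR2GRAY),(0,0),.6).astype(float)
from scipy.ndimage import map_coordinates
for top in ('top7',):
  c0=np.array([294.8,235.3]); pts=[]
  for t in np.radians(np.arange(0,360,4)):
    if abs(np.sin(t))<.55: continue   # skip spoke & pivot sides
    rr=np.arange(10,18,.1); v=map_coordinates(g,[c0[1]+rr*np.sin(t),c0[0]+rr*np.cos(t)],order=1)
    k=np.diff(v).argmin(); r=rr[k]; pts.append(atz('top',c0+r*np.array([np.cos(t),np.sin(t)]),.026)[:2])
  pts=np.array(pts)
  s=least_squares(lambda p:np.hypot(*(pts-p).T)-.036,pts.mean(0),loss='soft_l1',f_scale=.001)
  print('disc',len(pts),s.x.round(4),pol(s.x),'res',np.abs(s.fun).mean())
# tongue outline
E1=[];E2=[]
for c in range(305,320):
    for L,(a,z) in ((E1,(214,224)),(E2,(246,256))):
        v=g[a:z,c]; d=np.abs(np.diff(v)); k=d.argmax(); k=min(max(k,1),len(d)-2); w=d[k-1:k+2]; L.append(atz('top',(c,a+.5+(w*np.arange(k-1,k+2)).sum()/w.sum()),.02)[:2])
M=(np.array(E1)+np.array(E2))/2; print('width',np.median(np.linalg.norm(np.array(E1)-E2,axis=1)),'mid',np.median(M,0).round(4),pol(np.median(M,0)))
hsv=cv2.cvtColor(im,cv2.COLOR_BGR2HSV); m=np.zeros(g.shape,bool); m[229:243,311:322]=1; m&=(g>150)&(hsv[...,1]<60); ys,xs=np.nonzero(m)
print('pivot',pol(atz('top',(xs.mean(),ys.mean()),.042)[:2]),m.sum())
E
python3 disc.py
```

```text
4 [0.5053 0.0448]
disc 56 [ 0.5006 -0.0602] (np.float64(0.1051), np.float64(-92.56)) res 0.0005677905950391514
width 0.08695682335015988 mid [ 0.4998 -0.1069] (np.float64(0.1518), np.float64(-92.1))
pivot (np.float64(0.1591), np.float64(-92.78)) 45
```

carry_out --increments '[[[-0.03, 0.08, 0], [0, -1, 0], 0], [[0, 0, 0], [0, -1, 0], 0], [[0, 0, 0], [0, -1, 0], 0], [[0, 0, 0], [0, -1, 0], 0], [[0, 0, 0], [0, -1, -0.5], 0], [[0, 0, 0], [0, -1, -0.5], 0], [[0, 0, 0], [0, -1, -0.5], 0], [[0, 0, 0], [0, -1, -0.5], 0]]'

```text
t: 11.95
tool_pos: [0.5318, 0.0304, 0.3814]
tool_rot: [1.232, 1.188, -1.231]
contact_force: [0.3, 0.7, 0.8]
opening: 0.0005
```

carry_out --increments '[[[0, 0, 0], [0, -0.9, -0.5], 0], [[0, 0, 0], [0, -0.9, -0.5], 0], [[0, 0, 0], [0, 0, -1], 0], [[0, 0, 0], [0, 0, 0], 0]]'

```text
t: 12.35
tool_pos: [0.5301, -0.0136, 0.3393]
tool_rot: [1.236, 1.184, -1.24]
contact_force: [-0.8, 0.6, -0.0]
opening: 0.0001
```

```bash
python3 -c "
from h import *
st()"
```

```text
t 12.35 tcp [ 0.5301 -0.0136  0.3393] tip [ 0.5304 -0.0146  0.1663] jaw -92.32 polar r 0.0643 ang -67.4 q6 1.447 F [-0.8  0.6 -0. ]
```

carry_out --increments '[[[0, 0, 0], [0.2, 0.6, 0], 0], [[0, 0, 0], [0, 0, -1], 0], [[0, 0, 0], [0, 0, -1], 0], [[0, 0, 0], [0, 0, -1], 0], [[0, 0, 0], [0, 0, -1], 0], [[0, 0, 0], [0, 0, -1], 0], [[0, 0, 0], [0, 0, -1], 0], [[0, 0, 0], [0, 0, 0], 0]]'

```text
t: 13.15
tool_pos: [0.5389, 0.003, 0.2273]
tool_rot: [1.242, 1.173, -1.226]
contact_force: [-0.4, 0.0, 0.2]
opening: 0.0003
```

```bash
python3 -c "
from h import *
st();chk()"
```

```text
t 13.15 tcp [0.5389 0.003  0.2273] tip [0.5421 0.0019 0.0543] jaw -92.2 polar r 0.0542 ang -51.8 q6 1.479 F [-0.4  0.   0.2]
blue 193 r 0.1055 green ang -91.78
```

carry_out --increments '[[[0, 0, 0], [0, -0.2, -1], 0], [[0, 0, 0], [-0.35, 0, 0], 0], [[0, 0, 0], [-0.25, 0, 0], 0], [[0, 0, 0], [0, 0, 0], 0]]'

```text
t: 13.6
tool_pos: [0.5305, 0.0001, 0.2169]
tool_rot: [1.246, 1.162, -1.215]
contact_force: [-0.4, -0.2, -0.8]
opening: -0.0001
```

```bash
python3 -c "
from h import *
st();chk()"
```

```text
t 13.6 tcp [5.305e-01 1.000e-04 2.169e-01] tip [ 0.5362 -0.0013  0.044 ] jaw -92.1 polar r 0.0521 ang -61.2 q6 1.469 F [-0.4 -0.2 -0.8]
yellow 120 r 0.1115 green ang -92.5
blue 195 r 0.1053 green ang -91.79
```

carry_out --increments '[[[0.08, 0.3, 0], [0, 0, -0.5], 0], [[0, 0, 0], [0, 0, 0], 0]]'

```text
t: 13.85
tool_pos: [0.5316, 0.0001, 0.2088]
tool_rot: [1.239, 1.188, -1.232]
contact_force: [-0.3, 0.8, -1.4]
opening: -0.0
```

```bash
python3 -c "
from h import *
st();chk()"
```

```text
t 13.85 tcp [5.316e-01 1.000e-04 2.088e-01] tip [5.326e-01 1.000e-04 3.580e-02] jaw -92.09 polar r 0.0526 ang -60.1 q6 1.467 F [-0.3  0.8 -1.4]
blue 195 r 0.1053 green ang -91.79
```

Next, creep to contact (expected at tip x≈0.522) and about 0.8 mm beyond.

carry_out --increments '[[[0, 0, 0], [-0.25, 0, 0], 0], [[0, 0, 0], [-0.2, 0, 0], 0], [[0, 0, 0], [0, 0, 0], 0]]'

```text
t: 14.2
tool_pos: [0.5226, -0.0001, 0.2096]
tool_rot: [1.24, 1.186, -1.231]
contact_force: [0.6, -0.7, -1.1]
opening: -0.0001
```

```bash
python3 -c "
from h import *
st();chk()"
```

```text
t 14.2 tcp [ 5.226e-01 -1.000e-04  2.096e-01] tip [ 5.239e-01 -1.000e-04  3.660e-02] jaw -92.1 polar r 0.0489 ang -69.4 q6 1.464 F [ 0.6 -0.7 -1.1]
yellow 155 r 0.1083 green ang -92.1
blue 194 r 0.1054 green ang -91.8
```

carry_out --increments '[[[0, 0, 0], [-0.12, 0, 0], 0], [[0, 0, 0], [0, 0, 0], 0]]'

```text
t: 14.45
tool_pos: [0.5201, -0.0001, 0.2097]
tool_rot: [1.24, 1.186, -1.23]
contact_force: [0.6, 0.5, 0.1]
opening: -0.0
```

```bash
python3 -c "
from h import *
st();chk()"
```

```text
t 14.45 tcp [ 5.201e-01 -1.000e-04  2.097e-01] tip [ 5.215e-01 -1.000e-04  3.670e-02] jaw -92.1 polar r 0.0481 ang -72.2 q6 1.463 F [0.6 0.5 0.1]
yellow 170 r 0.1071 green ang -91.83
blue 194 r 0.1054 green ang -91.8
```

carry_out --increments '[[[0, 0, 0], [-0.08, 0, 0], 0], [[0, 0, 0], [0, 0, 0], 0]]'

```text
t: 14.7
tool_pos: [0.5189, -0.0002, 0.2101]
tool_rot: [1.241, 1.184, -1.229]
contact_force: [0.3, 0.8, 0.8]
opening: -0.0001
```

```bash
python3 -c "
from h import *
st();chk()"
```

```text
t 14.7 tcp [ 5.189e-01 -2.000e-04  2.101e-01] tip [ 5.206e-01 -2.000e-04  3.710e-02] jaw -92.11 polar r 0.0478 ang -73.6 q6 1.463 F [0.3 0.8 0.8]
yellow 180 r 0.1061 green ang -92.79
blue 190 r 0.1053 green ang -92.88
```

The wheel is set (-92.8° measured, port at -92.6°). Now I'll retreat and go to the robot side of the lever.

carry_out --increments '[[[0, 0, 0], [0.6, 0, 0], 0], [[0, 0, 0], [0, 0, 0.5], 0], [[0, 0, 0], [0, 0, 1], 0], [[0, 0, 0], [0, 0, 1], 0], [[0, 0, 0], [0, 0, 1], 0], [[0, 0, 0], [0, 0, 1], 0], [[0, 0, 0], [0, 0, 0.5], 0], [[0.02, 0.1, 0], [0, 0, 0], 0]]'

```text
t: 15.55
tool_pos: [0.5329, -0.0001, 0.3171]
tool_rot: [1.236, 1.194, -1.236]
contact_force: [0.4, 0.1, 0.5]
opening: -0.0001
```

carry_out --increments '[[[0, 0, 0], [-0.4, -1, 0], 0], [[0, 0, 0], [-0.4, -1, 0], 0], [[0, 0, 0], [-0.4, -1, 0], 0], [[0, 0, 0], [-0.4, -1, 0], 0], [[0, 0, 0], [-0.4, -1, 0], 0], [[0, 0, 0], [-0.4, -1, 0], 0], [[0, 0, 0], [-0.4, -1, 0], 0], [[0, 0, 0], [0, 0, 0], 0]]'

```text
t: 16.35
tool_pos: [0.4734, -0.1436, 0.3103]
tool_rot: [1.232, 1.209, -1.242]
contact_force: [-0.2, 0.9, 0.4]
opening: 0.0001
```

```bash
python3 -c "
from h import *
st();im=chk(); cv2.imwrite('pics/t8.png',cv2.resize(im[140:320,160:400],None,fx=3.3,fy=3.3,interpolation=cv2.INTER_CUBIC))
im,_=get_image('wrist'); cv2.imwrite('pics/w8.png',im)
"
```

```text
t 16.35 tcp [ 0.4734 -0.1436  0.3103] tip [ 0.4708 -0.1424  0.1374] jaw -91.94 polar r 0.192 ang -99.6 q6 1.159 F [-0.2  0.9  0.4]
green 186 r 0.105 green ang -92.71
yellow 184 r 0.1054 green ang -92.42
blue 189 r 0.1055 green ang -92.87
red 170 r 0.1051 green ang -92.87
```

View pics/w8.png

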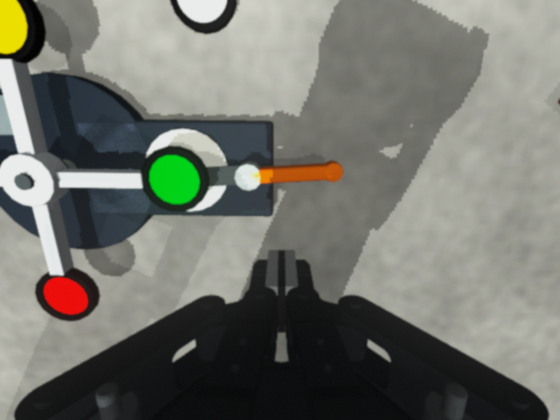

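The wheel averages -92.72° with the view clear. The lever is straight ahead of the finger. I'll descend beside it.

carry_out --increments '[[[0, 0, 0], [0, -1, 0], 0], [[0, 0, 0], [0, -0.3, -1], 0], [[0, 0, 0], [0, 0, -1], 0], [[0, 0, 0], [0, 0, -1], 0], [[0, 0, 0], [0, 0, -1], 0], [[0, 0, 0], [0, 0, -1], 0], [[0, 0, 0], [0, 0, 0], 0]]'

```text
t: 17.15
tool_pos: [0.4764, -0.1626, 0.2062]
tool_rot: [1.228, 1.217, -1.232]
contact_force: [-0.3, 1.0, 0.3]
opening: 0.0002
```

```bash
python3 -c "
from h import *
st()
im,_=get_image('wrist'); cv2.imwrite('pics/w9.png',im)
"
```

```text
t 17.15 tcp [ 0.4764 -0.1626  0.2062] tip [ 0.4739 -0.1607  0.0333] jaw -91.38 polar r 0.2104 ang -97.9 q6 1.116 F [-0.3  1.   0.3]
```

View pics/w9.png

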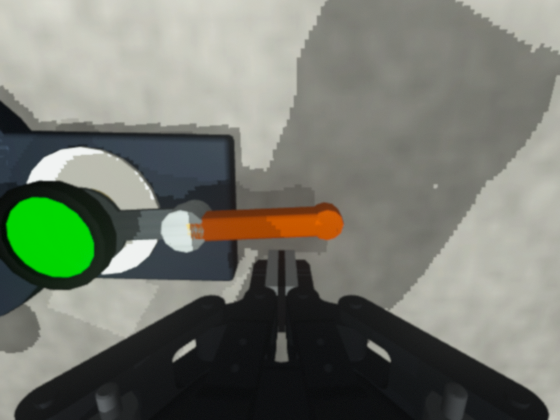

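carry_out --increments '[[[0, 0, 0], [0, -0.1, -0.6], 0], [[0, 0, 0.3], [0.2, 0, 0], 0], [[0, 0, 0], [0, 0, 0], 0]]'

```text
t: 17.5
tool_pos: [0.4831, -0.1648, 0.1977]
tool_rot: [1.204, 1.226, -1.204]
contact_force: [0.2, -0.7, 0.2]
opening: -0.0001
```

```bash
cat >> h.py <<'E'
PIV=np.array([.4978,-.1140])
def lev(n,step=.1):
    o=get_obs(); M=R.from_rotvec(o['tool_rot']).as_matrix(); p=(o['tool_pos']+.173*M[:,0])[:2]
    d=p-PIV; r=np.hypot(*d); phi=np.arctan2(d[1],d[0]); print('lever frame: r',r.round(4),'phi',np.degrees(phi).round(1),'implied lever',np.degrees(phi+np.arcsin(.017/r)).round(1))
    for i in range(n):
        q=PIV+.053*np.array([np.cos(phi+step*(i+1)),np.sin(phi+step*(i+1))]); print(((q-p)/.02).round(2)); p=q
    im,_=get_image('top')
    hsv=cv2.cvtColor(im,cv2.COLOR_BGR2HSV); m=cv2.inRange(hsv,(8,170,100),(20,255,255)); m[:,:300]=0; m[:190]=0;m[260:]=0;m[:,360:]=0
    ys,xs=np.nonzero(m)
    if len(xs): 
        c=atz('top',(xs.mean(),ys.mean()),.043)[:2]-PIV; print('orange',len(xs),np.hypot(*c).round(4),'lever ang',np.degrees(np.arctan2(c[1],c[0])).round(1))
    return im
E
python3 -c "
from h import *
st(); lev(10)
"
```

```text
t 17.5 tcp [ 0.4831 -0.1648  0.1977] tip [ 0.4817 -0.1634  0.0247] jaw -89.42 polar r 0.2116 ang -96.0 q6 1.084 F [ 0.2 -0.7  0.2]
lever frame: r 0.0519 phi -108.0 implied lever -88.9
[ 0.24 -0.12]
[ 0.26 -0.04]
[ 0.26 -0.02]
[0.26 0.01]
[0.26 0.04]
[0.26 0.06]
[0.25 0.09]
[0.24 0.11]
[0.23 0.14]
[0.21 0.16]
```

carry_out --increments '[[[0, 0, 1], [0.24, -0.1, 0], 0], [[0, 0, 1], [0.26, -0.04, 0], 0], [[0, 0, 1], [0.26, -0.02, 0], 0], [[0, 0, 1], [0.26, 0.01, 0], 0], [[0, 0, 1], [0.26, 0.04, 0], 0], [[0, 0, 0], [0, 0, 0], 0]]'

```text
t: 18.15
tool_pos: [0.5087, -0.1673, 0.1993]
tool_rot: [0.808, 1.427, -0.818]
contact_force: [-1.0, 0.6, 0.1]
opening: 0.0003
```

```bash
python3 -c "
from h import *
st(); lev(8)
im,_=get_image('wrist'); cv2.imwrite('pics/w10.png',im)
"
```

```text
t 18.15 tcp [ 0.5087 -0.1673  0.1993] tip [ 0.5062 -0.1671  0.0264] jaw -59.7 polar r 0.2131 ang -89.1 q6 0.589 F [-1.   0.6  0.1]
lever frame: r 0.0538 phi -81.0 implied lever -62.5
[0.25 0.09]
[0.25 0.08]
[0.24 0.1 ]
[0.23 0.13]
[0.22 0.15]
[0.2  0.17]
[0.18 0.19]
[0.16 0.21]
```

View pics/w10.png

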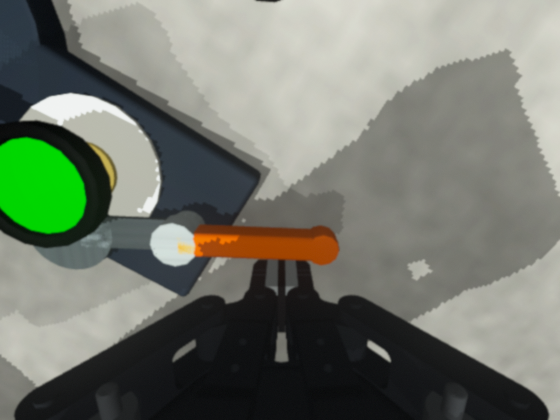

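The lever is about half open, and the blade is clearing the lens.

carry_out --increments '[[[0, 0, 1], [0.25, 0.08, 0], 0], [[0, 0, 1], [0.25, 0.08, 0], 0], [[0, 0, 1], [0.24, 0.1, 0], 0], [[0, 0, 0.8], [0.23, 0.13, 0], 0], [[0, 0, 0.8], [0.22, 0.15, 0], 0], [[0, 0, 0], [0, 0, 0], 0]]'

```text
t: 18.85
tool_pos: [0.5309, -0.1571, 0.1998]
tool_rot: [0.444, 1.536, -0.463]
contact_force: [-0.2, -0.2, -0.1]
opening: 0.0001
```

```bash
python3 -c "
from h import *
st(); lev(4)
"
```

```text
t 18.85 tcp [ 0.5309 -0.1571  0.1998] tip [ 0.5282 -0.1583  0.0268] jaw -33.12 polar r 0.2044 ang -82.8 q6 0.165 F [-0.2 -0.2 -0.1]
lever frame: r 0.0537 phi -55.6 implied lever -37.1
[0.19 0.19]
[0.19 0.18]
[0.17 0.2 ]
[0.15 0.22]
```

Now push on gently until the stop pushes back.

carry_out --increments '[[[0, 0, 0], [0.15, 0.2, 0], 0], [[0, 0, 0], [0, 0, 0], 0]]'

```text
t: 19.1
tool_pos: [0.5333, -0.1538, 0.1999]
tool_rot: [0.446, 1.536, -0.469]
contact_force: [-1.1, -1.5, -1.0]
opening: 0.0001
```

```bash
python3 -c "
from h import *
st(); lev(2)
"
```

```text
t 19.1 tcp [ 0.5333 -0.1538  0.1999] tip [ 0.5304 -0.1555  0.0269] jaw -33.42 polar r 0.2015 ang -82.0 q6 0.179 F [-1.1 -1.5 -1. ]
lever frame: r 0.0528 phi -51.9 implied lever -33.1
[0.21 0.16]
[0.18 0.19]
orange 10 0.021 lever ang -42.9
```

carry_out --increments '[[[0, 0, 0], [0.12, 0.18, 0], 0], [[0, 0, 0], [0, 0, 0], 0]]'

```text
t: 19.35
tool_pos: [0.5343, -0.1527, 0.1999]
tool_rot: [0.439, 1.54, -0.478]
contact_force: [0.1, -0.1, -0.5]
opening: -0.0001
```

```bash
python3 -c "
from h import *
st(); lev(2)
im,_=get_image('wrist'); cv2.imwrite('pics/w11.png',im)
"
```

```text
t 19.35 tcp [ 0.5343 -0.1527  0.1999] tip [ 0.5302 -0.1559  0.027 ] jaw -33.44 polar r 0.2005 ang -81.7 q6 0.189 F [ 0.1 -0.1 -0.5]
lever frame: r 0.0529 phi -52.3 implied lever -33.6
[0.2  0.17]
[0.18 0.19]
orange 23 0.0213 lever ang -37.1
```

View pics/w11.png

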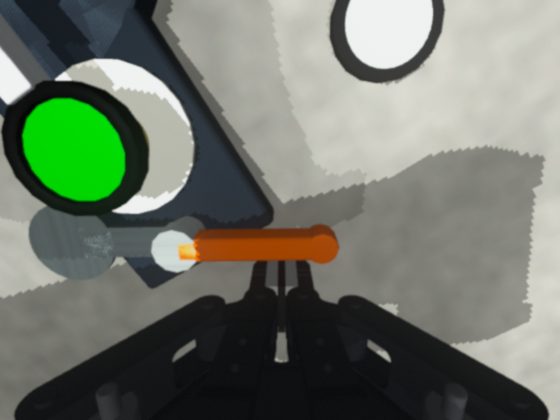

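carry_out --increments '[[[0, 0, 0], [0.22, 0.32, 0], 0]]'

```text
t: 19.55
tool_pos: [0.5368, -0.1495, 0.1999]
tool_rot: [0.424, 1.546, -0.487]
contact_force: [-25.2, -38.0, 6.2]
opening: -0.0002
```

```bash
python3 -c "
from h import *
st(); lev(1); st()
"
```

```text
t 19.55 tcp [ 0.5368 -0.1495  0.1999] tip [ 0.5309 -0.1549  0.0271] jaw -33.25 polar r 0.1978 ang -80.9 q6 0.203 F [-25.2 -38.    6.2]
lever frame: r 0.0526 phi -51.0 implied lever -32.2
[0.21 0.16]
orange 25 0.0202 lever ang -31.7
t 19.6 tcp [ 0.5368 -0.1496  0.1999] tip [ 0.5307 -0.1552  0.0271] jaw -33.23 polar r 0.1978 ang -80.9 q6 0.203 F [-18.2 -25.3   6.2]
```

The stop is reached: firm reaction, lever at about -32° as expected. I'll back off and lift away.

carry_out --increments '[[[0, 0, 0], [-0.4, -0.6, 0], 0], [[0, 0, 0], [-0.2, -0.3, 0], 0], [[0, 0, 0], [0, 0, 0.6], 0], [[0, 0, 0], [0, 0, 1], 0], [[0, 0, 0], [0, 0, 1], 0], [[0, 0, 0], [0, -0.5, 1], 0], [[0, 0, 0], [0, -1, 1], 0], [[0, 0, 0], [0, -1, 1], 0]]'

```text
t: 20.4
tool_pos: [0.5247, -0.2137, 0.317]
tool_rot: [0.431, 1.547, -0.479]
contact_force: [-0.2, -0.2, 0.6]
opening: 0.0001
```

carry_out --increments '[[[0, 0, 0], [0, -1, 1], 0], [[0, 0, 0], [0, -1, 1], 0], [[0, 0, 0], [0, -1, 0.5], 0], [[0, 0, 0], [0, -1, 0], 0], [[0, 0, 0], [0, -1, 0], 0], [[0, 0, 0], [0, 0, 0], 0], [[0, 0, 0], [0, 0, 0], 0]]'

```text
t: 21.1
tool_pos: [0.5274, -0.3162, 0.3785]
tool_rot: [0.431, 1.532, -0.473]
contact_force: [0.3, -0.1, -0.2]
opening: -0.0001
```

```bash
python3 -c "
from h import *
st(); chk(); im=lev(0); cv2.imwrite('pics/top12.png',im); cv2.imwrite('pics/t12.png',cv2.resize(im[140:320,160:400],None,fx=3.3,fy=3.3,interpolation=cv2.INTER_CUBIC))
"; sed -i 's/top7.png/top12.png/' disc.py; python3 disc.py
```

```text
t 21.1 tcp [ 0.5274 -0.3162  0.3785] tip [ 0.5247 -0.3201  0.2056] jaw -33.03 polar r 0.3626 ang -86.5 q6 -0.076 F [ 0.3 -0.1 -0.2]
green 184 r 0.105 green ang -92.78
yellow 182 r 0.1055 green ang -92.44
blue 188 r 0.1055 green ang -92.83
red 170 r 0.1049 green ang -92.88
lever frame: r 0.2078 phi -82.6 implied lever -77.9
orange 103 0.042 lever ang -33.0
4 [0.5052 0.045 ]
disc 56 [ 0.5006 -0.0599] (np.float64(0.105), np.float64(-92.5)) res 0.0007024810032464907
width 0.08528131236569525 mid [ 0.4996 -0.1071] (np.float64(0.1522), np.float64(-92.11))
pivot (np.float64(0.1598), np.float64(-93.27)) 38
```

View pics/t12.png

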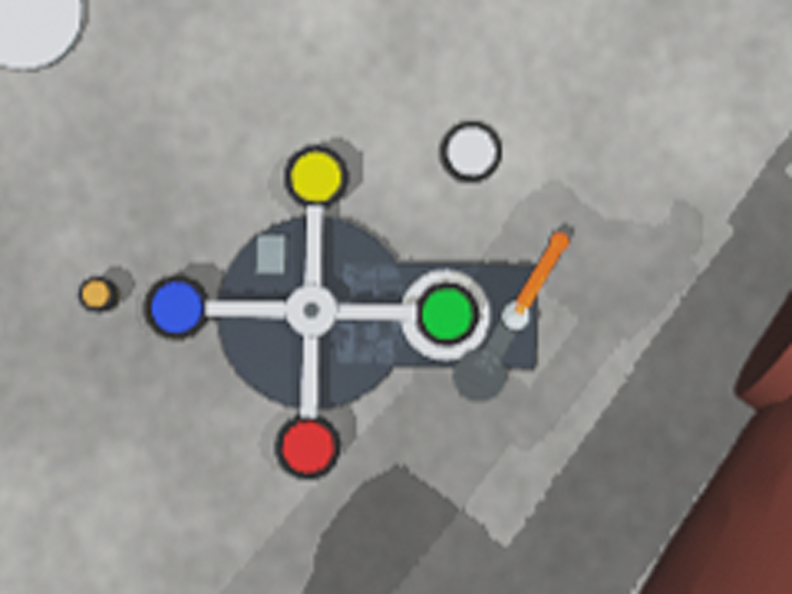

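The final view shows green centred in the white ring, the shutter blade swung clear, and the objective and spare filter where they were.

```bash
python3 -c "
from station import *
print(finish_job())"
```

```text
the job is handed in; nothing more can be done
None
```

The green filter is set over the lamp port and the shutter is pushed open to its stop. I handed the job in at about 21 s of the 58 s allowed, with the arm clear of everything.

- **Wheel:** I pushed the green spoke clockwise about half a turn with the closed fingers, then gave it a 1° touch-up. The final reading is -92.7°, and the port direction measured -92.5° (white disc), about -92.7° (pivot, earlier pictures) and -92.1° (tongue edges). Green is centred to about half a degree.
- **Shutter:** I moved the lever only after the wheel was set. It stopped dead with about 46 N on the fingertip. Its final angle of -33° matches the expected open position of about -32.4° within measurement noise. The wheel did not move while the shutter was pushed.
- **Checks that disagreed:** the pivot measured -93.3° in the last picture, against -92.7° and -92.8° earlier. I put that down to the turned lever covering part of the pivot cap. The tongue-edge reading of -92.1° is the roughest of the port estimates.
- **Other things on the bench:** the objective and the spare filter look unmoved in the last picture. I didn't re-measure the others, but the arm stayed well above the bench except beside the unit.

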